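# Put the optical-table hardware away by kind

## Task

The set-up on the optical table is finished: put the loose clamping fork, the short pillar, the long pillar and the carrier that is still on the T-slot rail away, each in the empty bay of the tray that has the same part fixed in its rear bay as a specimen. The carrier only comes off by sliding it along the slot and out of the rail's open end. Leave the fork lying flat and the pillars and the carrier standing upright, all on the bay floor, and do not disturb the reference flat in its black cell.

Things in the scene. Friction and masses are not known exactly. Their poses are not given: they have to be found in the camera images.
- fork: Loose clamping fork, bright steel, lying flat: a U 62 long (its x) x 34 wide (y) x 13 mm thick, about 110 g. Two parallel prongs 10 mm wide point to +x, with a slot 14 wide and 28 mm long between them; round solid end at -x, 34 mm diameter. Origin: middle of the 62 x 34 outline, on the underside; z up.
- carrier: Loose aluminium carrier, about 110 g, in the rail's T-slot, unlocked: slides freely, lifts only once clear of the open end. Block 36 (x, along slot) x 32 (y) x 32 high, dark hole on top; below it a neck 10 wide, 8 high and a T-foot 36 x 25 x 6. 46 mm high in all; stands on its foot. Screw head juts 12 mm from the +x (closed-end) face. Origin: middle of the foot's underside; z up.
- pillar_short: Loose short pedestal pillar, stainless steel, standing upright: round foot flange 32 mm diameter x 8 high, shaft 25 mm diameter, 45 mm high in all, about 190 g. Origin: centre of its underside; z is its axis, up.
- pillar_long: Loose long pedestal pillar, stainless steel, the same as the short one but 75 mm high in all, about 300 g. Origin: centre of its underside; z is its axis, up.
- flat: Reference flat, delicate, to be left alone: a glass disc in a black round cell, 60 mm diameter x 20 mm high, 160 g, lying loose among the parts. Origin: centre of its underside.
- rail: Fixed aluminium T-slot rail, 260 long (x) x 50 wide x 40 mm high. Slot along its top: mouth 13 wide, lips 6 thick, inside 30 wide x 10 high. Open at the -x end, towards the robot (x = -130 mm); black cap at +x. Clamps 16 mm high jut 18 mm from both flanks at x = -30 and 85. Origin: centre of its underside; the carrier's foot rides 26 mm above it, its block rests on the rail's top.
- tray_forks: Fixed shallow black tray, 148 (x) x 108 (y) x 22 mm high, walls and floor 4 mm. Empty front bay, inside 90 (x) x 100 (y); behind a divider, on the +x side, a narrow bay with a fixed specimen: a clamping fork, top 17 mm above the table. Origin: under the middle of the empty bay, at table height; the specimen is 72 mm along +x. z up; yaw within 0.1 rad of the world's, +x away from the robot.
- tray_carriers: Fixed shallow black tray, 148 (x) x 108 (y) x 22 mm high, walls and floor 4 mm. Empty front bay, inside 90 (x) x 100 (y); behind a divider, on the +x side, a narrow bay with a fixed specimen: a rail carrier, top 50 mm above the table. Origin: under the middle of the empty bay, at table height; the specimen is 72 mm along +x. z up; yaw within 0.1 rad of the world's, +x away from the robot.
- tray_short: Fixed shallow black tray, 148 (x) x 108 (y) x 22 mm high, walls and floor 4 mm. Empty front bay, inside 90 (x) x 100 (y); behind a divider, on the +x side, a narrow bay with a fixed specimen: a short pillar, upright, top 49 mm above the table. Origin: under the middle of the empty bay, at table height; the specimen is 72 mm along +x. z up; yaw within 0.1 rad of the world's, +x away from the robot.
- tray_long: Fixed shallow black tray, 148 (x) x 108 (y) x 22 mm high, walls and floor 4 mm. Empty front bay, inside 90 (x) x 100 (y); behind a divider, on the +x side, a narrow bay with a fixed specimen: a long pillar, upright, top 79 mm above the table. Origin: under the middle of the empty bay, at table height; the specimen is 72 mm along +x. z up; yaw within 0.1 rad of the world's, +x away from the robot.
Things that resemble listed ones, but are neither listed nor needed, are in the scene too. There is more than one size of the fork; the one meant has the size given above. Leave any turquoise look-alike of the carrier alone.

How it is judged (in metres and radians):
At the end, for the whole second after the job is handed in: Fork, carrier, short and long pillar each rest, released, on the floor of the front bay of their kind's tray: origin within 40 mm (x) and 45 mm (y) of the bay's middle, under 5 mm above the floor, z axis within 0.15 rad of upright (fork flat, the others standing) (x of fork in the frame of tray_forks between -0.04 and 0.04 m and y of fork in the frame of tray_forks between -0.045 and 0.045 m and z of fork in the frame of tray_forks between 0.001 and 0.009 m and angle between each of fork, carrier, pillar_short, pillar_long's own z axis and vertical below 0.15 rad and linear speed of each of fork, carrier, pillar_short, pillar_long below 0.02 m/s and x of carrier in the frame of tray_carriers between -0.04 and 0.04 m and y of carrier in the frame of tray_carriers between -0.045 and 0.045 m and z of carrier in the frame of tray_carriers between 0.001 and 0.009 m and x of pillar_short in the frame of tray_short between -0.04 and 0.04 m and y of pillar_short in the frame of tray_short between -0.045 and 0.045 m and z of pillar_short in the frame of tray_short between 0.001 and 0.009 m and x of pillar_long in the frame of tray_long between -0.04 and 0.04 m and y of pillar_long in the frame of tray_long between -0.045 and 0.045 m and z of pillar_long in the frame of tray_long between 0.001 and 0.009 m); the robot touches nothing.
It fails at once if the reference flat is disturbed: shifted by more than 10 mm or tipped by more than 0.2 rad (distance of flat from where it was at the start of the episode above 0.01 m or angle between flat's own z axis and vertical above 0.2 rad).
It also fails if it takes over 93 s, if anything falls off the work surface, if the arm or the gripper's body presses on something with over 40 N, if the wrist force passes 120 N, or if a joint passes its speed limit or range.

## Robot

A 6-joint arm with a two-finger parallel gripper is mounted at the origin on the work surface. World frame = base frame: x ahead of the robot, y to its left, z up, the work surface at z = 0. Lengths are in mm, angles in degrees, forces in N, time in s.
With the tool pointing down it reaches from about 300 to 850 mm from the base axis. Payload 4.2 kg.
Tool frame: the origin (TCP) lies midway between the tips of the shut fingers; the grasp point (between the pads) lies pinch_z behind it (pinch_z is the distance from the TCP to the grasp point, in mm); z points along the fingers, y is the line along which they close (so a half turn about z gives the same grasp; the last joint's range is limited). The gripper opens to 91 mm and grips with 3 to 60 N. Pads are 32 mm wide; open, the fingers measure 118 mm over their backs; the gripper's body (76 mm by 178 mm) begins 60 mm behind the grasp point.
Start: joints at [70.932, 18.312, 89.639, -0, 72.044, -1.146], TCP at [176.944, 547.114, 213.976] pointing down, gripper open.
Joint ranges: [-177.97, 177.97], [-48.28, 115.42], [12.27, 149.76], [-77.06, 257.06], [2.81, 150.46], [-146.56, 146.56]. Speed limits (degrees/s): [147.25, 147.25, 180, 180, 180, 180].

## Interface

Orientations are given as [roll, pitch, yaw] about the fixed x, y, z axes, in that order (R = Rz(yaw) Ry(pitch) Rx(roll)).
In Python, from workcell import state, grab_frame, job_done, masks_of, landmark_of, pinch_z gives the robot as it stands. The module is installed in compiled form; this text tells all that it offers.
- The arm moves only by the tool move_arm, never from a script. Its argument "plan" is a list of rows, each an object of numbers: "x", "y", "z": the shift along the tool's x, y, z in mm; "rx", "ry", "rz": the turn, a rotation vector about the tool's x, y, z in rad. A call has 1 to 10 rows; each row shifts and turns the commanded pose from where the row before left it, along the tool's axes as they then stand; what a row does not reach is not made up. A row lasts 1/10 s, in which the tool goes at most 50 mm and 8.59 degrees, less where a joint would pass 70% of its speed; a pose out of reach is approached as far as the arm can. A call is refused whole if a number of a shift passes 50 or a number of a turn 0.15, either way. A call with a gripper value outside its range is refused whole. "grip" is the opening, from 0 (shut) to 1 (fully open), set as the call begins (left out, the last holds). The fingers move at their own pace and stop on an object; "squeeze" is the grip in N (left out, the last holds). Time passes only in rows, so rows that do not move let the fingers close. It gives the time, the measured TCP pose, the force, the opening and the grip force at its end, in the units of the state.
- state(): the state, without advancing time (a new reading comes with each control period).
- grab_frame(name): name is "scene" or "top" or "wrist"; returns a dict with "img" (384x512x3 uint8, red, green, blue), "z_map" (384x512 float32, mm along the optical axis (not along the pixel's ray), 0 where there is no reading), "fx", "fy", "cx", "cy" (pixels), "rvec" (rotation vector, rad) and "tvec" (3), from world to camera coordinates, as OpenCV has them. Camera axes: x right, y down, z forward; pixel columns grow to the right and rows downward; lengths in mm; the calibration is good to about 2 mm. A picture is of the moment at which its call begins.
- job_done(): hands the job in; it is judged then, once.
Trained networks look in the newest picture that a camera, given by its name, has taken for a name from the list of things; names that differ only in an ending like _2 or _b are one class to them, and where a whole thing is asked for, a point or a joint stands for the part that bears it (a point fixed in the world has none). Each returns a list of dicts, best first, with "p" (0 to 1); they miss things now and then, are a little off and sometimes report something else, mostly with a low value. They report only what shows in the picture. A call takes as long as a camera call. They do not tell look-alikes from the thing itself.
- masks_of(camera, label): "pixels" (384x512 bool, what is visible of it) and "box" ([centre column, centre row, width, height] in pixels, round what is visible of it).
- landmark_of(camera, label): "point" ([column, row] in pixels: a listed point, or the origin of a listed thing).
The state is a dict: "time_s": time; "qpos": joint angles; "qvel": joint speeds; "effort": joint torques, N m; "ee_pos": TCP position; "ee_rot": TCP orientation; "force": force on the tool from outside, world axes, zero at the start; "torque": the same for the moment, N m; "gripper_width": finger opening in mm; "gripper_force": force on a finger pad.
Only numpy, scipy, OpenCV 4.12 (cv2) and the standard library are available. Lean on these libraries where they do the work, as an engineer would, in place of code of your own. Each camera call takes 0.05 s, during which the arm holds its last target. There are 200 camera calls.

## Working session

There is one attempt and no reset: what is moved stays moved. The work goes in short steps, Python scripts to look and compute and a tool call to move; the robot and the scene stay as the last step left them, time stands still between calls to the robot, and variables do not carry over. Pictures are saved under pics/ and viewed, at most 14 in all, crops included, and the job is handed in when it is done.

Besides the shell and the picture viewer there is one more tool, called after ">>>" by a JSON object that holds its "method" and its "body", one argument or row to a line. move_arm: Moves the arm, as the interface text tells. Its arguments: {"type":"object","properties":{"plan":{"type":"array","items":{"type":"object","properties":{"x":{"type":"number"},"y":{"type":"number"},"z":{"type":"number"},"rx":{"type":"number"},"ry":{"type":"number"},"rz":{"type":"number"}}}},"grip":{"type":"number"},"squeeze":{"type":"number"}},"required":["plan"]}

```bash
mkdir -p pics; cat > h.py <<'E'
import numpy as np, cv2
from workcell import *
def world(f,mask=None):
    z=f["z_map"]; v,u=np.mgrid[0:384,0:512]
    P=np.stack([(u-f["cx"])/f["fx"]*z,(v-f["cy"])/f["fy"]*z,z],-1)
    R=cv2.Rodrigues(np.array(f["rvec"],float))[0]
    W=(P-np.array(f["tvec"]).ravel())@R
    W[z==0]=np.nan
    return W
def px(f,p):
    K=np.array([[f["fx"],0,f["cx"]],[0,f["fy"],f["cy"]],[0,0,1.]])
    return cv2.projectPoints(np.array(p,float).reshape(-1,1,3),np.array(f["rvec"],float),np.array(f["tvec"],float),K,None)[0].reshape(-1,2)
E
python3 - <<'E'
from h import *
print(pinch_z if not callable(pinch_z) else pinch_z()); print(state())
for c in ["top","scene"]:
    f=grab_frame(c); W=world(f)
    np.savez(f"{c}.npz",W=W,img=f["img"])
    cv2.imwrite(f"pics/{c}0.png",cv2.resize(f["img"][:,:,::-1],(800,600),interpolation=cv2.INTER_CUBIC))
    R=cv2.Rodrigues(np.array(f["rvec"],float))[0]; print(c,"cam",-R.T@np.array(f["tvec"]).ravel(),f["fx"])
    for n in ["fork","carrier","pillar_short","pillar_long","flat","rail","tray_forks","tray_carriers","tray_short","tray_long"]:
        for m in masks_of(c,n)[:6]:
            w=W[m["pixels"]]; b=m["box"]
            print(c,n,round(m["p"],2),np.round(b),np.round(np.nanmedian(w,0)),"zmax",np.round(np.nanpercentile(w[:,2],97)),"x",np.round(np.nanpercentile(w[:,0],[2,98])),"y",np.round(np.nanpercentile(w[:,1],[2,98])))
E
```

```text
18.8
{'time_s': 0.0, 'qpos': array([ 7.09342601e+01,  1.83509242e+01,  8.97078025e+01,  7.31501604e-04,
        7.20432037e+01, -1.14706944e+00]), 'qvel': array([-0.0380678 , -0.010518  ,  0.09106182, -0.11382176, -0.03854641,
       -0.03243499]), 'effort': array([-6.34716998e-04, -4.12454402e+01, -2.31969434e+01,  7.24539463e-02,
        4.54474753e-02, -1.48520762e-04]), 'ee_pos': array([176.7463598 , 546.61985525, 213.11800697]), 'ee_rot': array([-1.79898104e+02, -2.73584929e-03,  1.62081101e+02]), 'force': array([ 1.23914022, -0.62467249, -0.58481014]), 'torque': array([ 0.01703787,  0.04352572, -0.042742  ]), 'gripper_force': 0.0, 'gripper_width': 91.26939334522879}
top cam [406.53350706 -23.76642497 989.69215194] 361.2132056945778
top fork 0.56 [190. 198.  14.  26.] [462. 174.  13.] zmax 17.0 x [437. 492.] y [155. 189.]
top fork 0.4 [181. 230.  13.  13.] [370. 195.   9.] zmax 13.0 x [354. 391.] y [178. 208.]
top carrier 0.7 [370. 170.  13.  21.] [ 544. -300.   71.] zmax 74.0 x [526. 571.] y [-316. -286.]
top carrier 0.68 [407. 206.  17.  22.] [ 454. -406.   45.] zmax 48.0 x [4
[... 1837 characters left out ...]
63.]
scene rail 0.34 [411. 238.  19.  25.] [459. 308.  25.] zmax 45.0 x [393. 466.] y [295. 321.]
scene tray_forks 0.72 [316. 285.  88.  85.] [649. 181.   5.] zmax 21.0 x [572. 722.] y [125. 234.]
scene tray_forks 0.17 [232. 179.  24.  18.] [ 452. -130.   18.] zmax 20.0 x [419. 473.] y [-160. -107.]
scene tray_carriers 0.75 [398. 318.  79.  92.] [662. 329.   5.] zmax 49.0 x [569. 719.] y [273. 381.]
scene tray_carriers 0.27 [412. 239.  20.  25.] [459. 308.  25.] zmax 45.0 x [427. 465.] y [294. 321.]
scene tray_long 0.75 [254. 258.  91.  71.] [663.  48.   6.] zmax 76.0 x [570. 719.] y [-11. 100.]
scene tray_long 0.28 [315. 285.  93.  85.] [648. 180.   5.] zmax 21.0 x [572. 722.] y [124. 234.]
```

View pics/top0.png

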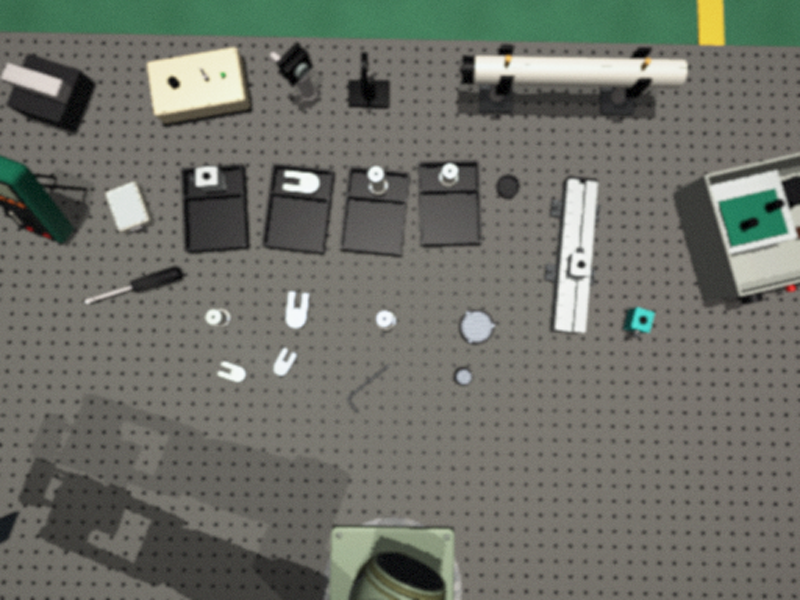

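View pics/scene0.png

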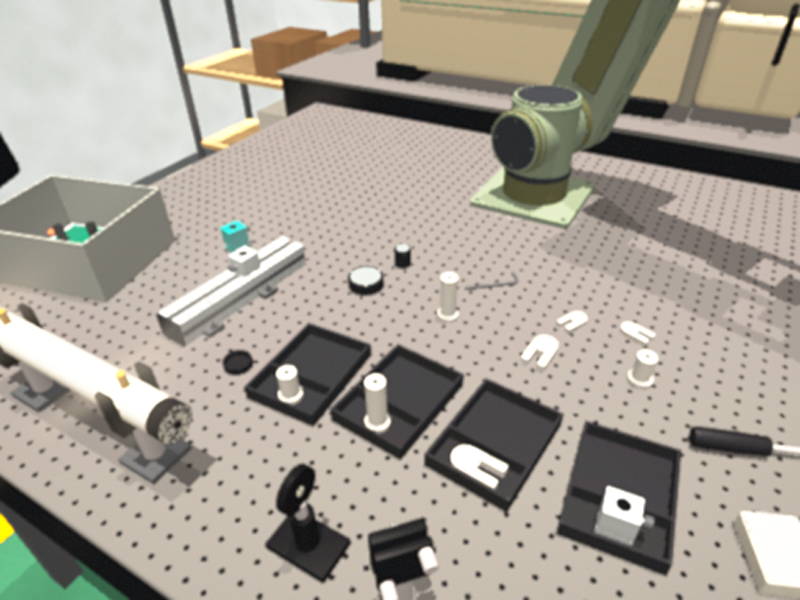

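Top picture (800×600 view): three forks at (297,310), (285,361) and (232,371). The first is the largest and should be the 62×34 mm one. White carrier on the rail is at (578,263); the turquoise look-alike beside it is at (642,320). The loose pillars are at (217,317) short and (385,320) long, the flat at (477,326), and the trays left to right are carriers, forks, long, short. Next I measure precisely and confirm the fork in a crop.

```bash
python3 - <<'E'
from h import *
T=np.load("top.npz"); S=np.load("scene.npz")
def rect(P):
    c,s,a=cv2.minAreaRect(P.astype(np.float32)); b=cv2.boxPoints((c,s,a)); e=[b[1]-b[0],b[2]-b[1]]
    l=max(e,key=np.linalg.norm); y=np.degrees(np.arctan2(l[1],l[0])); y=(y+90)%180-90
    return np.round(c,1),np.round(sorted(s),1),round(y,1)
def sel(W,x0,x1,y0,y1,z0,z1):
    m=(W[...,0]>x0)&(W[...,0]<x1)&(W[...,1]>y0)&(W[...,1]<y1)&(W[...,2]>z0)&(W[...,2]<z1); return W[m]
for n,D in (("top",T),("scene",S)):
    W=D["W"]
    for k,b in dict(fork=(420,510,145,205,6,20),fA=(340,405,165,220,5,15),fB=(335,385,255,310,5,15),carrier=(505,600,-330,-265,62,80),cscrew=(505,600,-330,-265,45,80),railtop=(420,720,-350,-255,36,46),turq=(425,485,-440,-380,38,60),
      short_top=(420,480,280,335,41,52),short_all=(420,490,280,335,10,52),long_top=(420,480,-5,45,70,82),long_all=(420,490,-5,45,12,82),flat=(400,480,-180,-100,14,26),
      t_car=(555,730,257,390,16,27),t_fork=(555,730,115,240,19,27),t_long=(555,730,-20,107,16,27),t_short=(570,740,-150,-25,16,27)).items():
        P=sel(W,*b)
        if len(P)>5: print(n,k,len(P),*rect(P[:,:2]),"z",round(np.median(P[:,2]),1))
i=T["img"][170:250,120:270]
cv2.imwrite("pics/crop1.png",cv2.resize(i[:,:,::-1],(750,400),interpolation=cv2.INTER_CUBIC))
E
```

```text
top fork 229 [464.5 173.2] [35.  59.8] -4.8 z 13.3
top fA 119 [373.  185.7] [42.2 44.9] -13.2 z 9.3
top fB 124 [357.  283.3] [41.7 42.7] 28.2 z 9.7
top carrier 203 [ 549.7 -302.9] [32.4 48.6] -8.0 z 71.5
top cscrew 246 [ 549.7 -302.7] [32.5 48.7] -6.7 z 70.8
top railtop 1289 [ 568.7 -304.9] [ 51.9 265.8] -5.3 z 40.0
top turq 189 [ 451.2 -410.9] [32.8 47. ] -16.6 z 45.8
top short_top 71 [448.3 305.5] [21.7 23.1] 48.1 z 45.2
top short_all 110 [448.6 304.4] [23.3 24.2] 50.9 z 44.2
top long_top 75 [449.6  18.3] [20.5 23. ] 0.7 z 75.7
top long_all 84 [449.1  17.5] [22. 24.] 0.7 z 75.4
top flat 386 [ 441.5 -137.6] [56.4 59. ] -89.0 z 20.2
top t_car 461 [641.4 323.7] [110.  148.2] 5.3 z 21.6
top t_fork 379 [644. 177.] [109.2 149. ] -5.4 z 21.8
top t_long 383 [641.5  42.1] [108.5 148.6] -5.0 z 21.6
top t_short 395 [658.4 -89.2] [108.2 149. ] 2.7 z 21.9
scene fork 261 [467.4 175.3] [33.7 62. ] -4.9 z 11.5
scene fA 116 [375.2 194.8] [24.9 45.7] -27.4 z 8.0
scene fB 130 [357.5 282.7] [27.1 44.7] 69.0 z 7.8
scene carrier 150 [ 551.3 -299.7] [33.6 47.3] -2.8 z 69.8
scene cscrew 269 [ 551.7 -299.7] [33.6 48.2] -2.8 z 64.4
scene railtop 951 [ 571.  -302.8] [ 54.  267.9] -5.5 z 38.3
scene turq 100 [ 459.3 -410.9] [33.8 37.4] -17.0 z 43.6
scene short_top 91 [450.6 307.9] [23.2 23.2] 42.9 z 43.7
scene short_all 238 [452.  308.5] [24.6 24.7] -63.3 z 35.7
scene long_top 63 [452.4  20.3] [23.5 25.2] -6.9 z 73.2
scene long_all 267 [452.6  21.2] [24.2 25.7] 2.1 z 51.8
scene flat 261 [ 444.9 -135.6] [57.3 57.5] 31.0 z 18.5
scene t_car 1174 [642.3 325.6] [108.1 151.2] 5.4 z 20.4
scene t_fork 671 [644.8 178.9] [108.6 150. ] -5.3 z 20.6
scene t_long 768 [643.1  43.5] [109.7 150.8] -5.3 z 20.0
scene t_short 691 [659.8 -87.5] [110.7 150.4] 2.4 z 20.0
```

View pics/crop1.png

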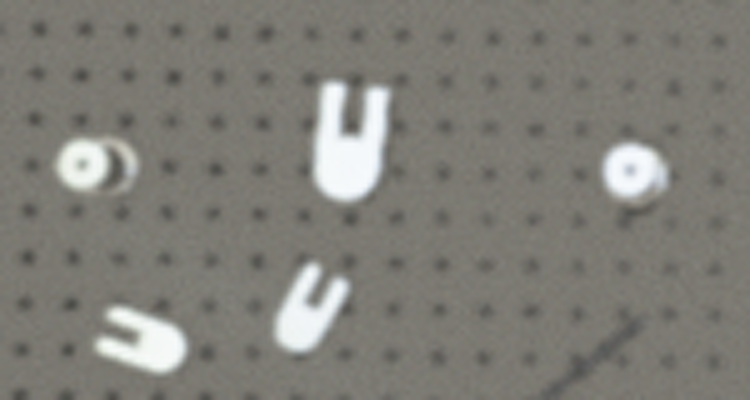

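The crop confirms the fork: the upper middle one at crop (350,140) measures about 62×34×13 mm. The two smaller ones, at (310,305) and (140,340), are about 45×26 mm. I start with the short pillar.

>>> {"method": "move_arm", "body": {
  "plan": [
    {"rz": -0.105},
    {"rz": -0.105},
    {"rz": -0.104},
    {"x": -39,"y": -34.3,"z": 10},
    {"x": -39,"y": -34.3,"z": 10},
    {"x": -39,"y": -34.3,"z": 10},
    {"x": -39,"y": -34.3,"z": 10},
    {"x": -39,"y": -34.3,"z": 10},
    {"x": -39,"y": -34.3,"z": 10},
    {"x": -39,"y": -34.3,"z": 10}
  ],
  "grip": 1
}}

```text
schema error: expected keys x, y, z, rx, ry, rz
```

>>> {"method": "move_arm", "body": {
  "plan": [
    {"x": 0,"y": 0,"z": 0,"rx": 0,"ry": 0,"rz": -0.105},
    {"x": 0,"y": 0,"z": 0,"rx": 0,"ry": 0,"rz": -0.105},
    {"x": 0,"y": 0,"z": 0,"rx": 0,"ry": 0,"rz": -0.104},
    {"x": -39,"y": -34.3,"z": 10,"rx": 0,"ry": 0,"rz": 0},
    {"x": -39,"y": -34.3,"z": 10,"rx": 0,"ry": 0,"rz": 0},
    {"x": -39,"y": -34.3,"z": 10,"rx": 0,"ry": 0,"rz": 0},
    {"x": -39,"y": -34.3,"z": 10,"rx": 0,"ry": 0,"rz": 0},
    {"x": -39,"y": -34.3,"z": 10,"rx": 0,"ry": 0,"rz": 0},
    {"x": -39,"y": -34.3,"z": 10,"rx": 0,"ry": 0,"rz": 0},
    {"x": -39,"y": -34.3,"z": 10,"rx": 0,"ry": 0,"rz": 0}
  ],
  "grip": 1
}}

```text
time_s: 2.1
ee_pos: [436.6, 319.0, 147.7]
ee_rot: [180.0, 0.0, -179.9]
force: [1.2, 1.1, -0.5]
gripper_width: 91.8
gripper_force: 0.0
```

>>> {"method": "move_arm", "body": {
  "plan": [
    {"x": 0,"y": 0,"z": 30,"rx": 0,"ry": 0,"rz": 0},
    {"x": 0,"y": 0,"z": 0,"rx": 0,"ry": 0,"rz": 0},
    {"x": 0,"y": 0,"z": 0,"rx": 0,"ry": 0,"rz": 0}
  ]
}}

```text
time_s: 2.4
ee_pos: [434.9, 320.5, 117.8]
ee_rot: [-180.0, -0.1, -179.9]
force: [0.3, -0.3, 0.3]
gripper_width: 91.1
gripper_force: 0.0
```

```bash
python3 - <<'E'
from h import *
f=grab_frame("wrist"); W=world(f); s=state()
print(s["ee_pos"])
cv2.imwrite("pics/w1.png",cv2.resize(f["img"][:,:,::-1],(640,480)))
for m in masks_of("wrist","pillar_short")[:2]:
    w=W[m["pixels"]]; t=w[np.abs(w[:,2]-45)<4]
    print(m["p"],m["box"],len(t),t.min(0) if len(t) else w[:5],t.max(0) if len(t) else "")
E
```

```text
[435.22235706 321.30149778 118.63391567]
0.89 [239.6, 207.2, 30.6, 42.1] 589 [437.17182361 295.72292686  41.03503339] [461.72416267 320.09624877  47.60895407]
0.28 [111.5, 215.9, 39.7, 61.1] 0 [[435.43413185 175.25430486   2.12093009]
 [435.58545392 175.97582365   1.52027567]
 [435.17220516 177.81275658   3.13233308]
 [435.3094471  178.56247363   2.58685981]
 [435.68710751 178.84961466   1.09902667]]
```

View pics/w1.png

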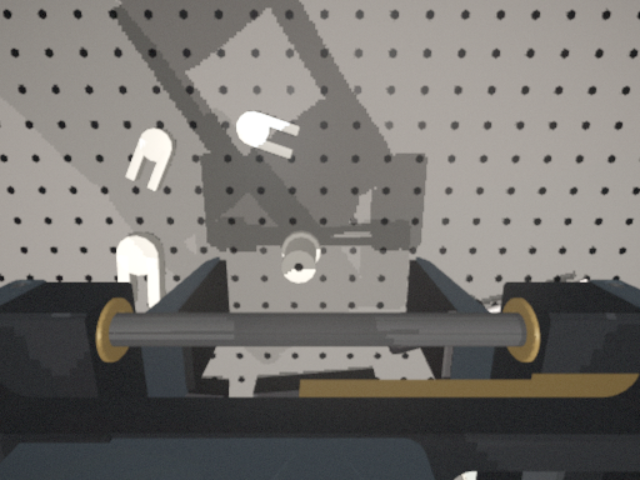

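The wrist view shows the short pillar at (300,257) between the fingers, top centre (449, 308). This agrees with the top camera.

>>> {"method": "move_arm", "body": {
  "plan": [
    {"x": -7,"y": -6.5,"z": 0,"rx": 0,"ry": 0,"rz": 0},
    {"x": -7,"y": -6.5,"z": 0,"rx": 0,"ry": 0,"rz": 0},
    {"x": 0,"y": 0,"z": 33,"rx": 0,"ry": 0,"rz": 0},
    {"x": 0,"y": 0,"z": 33,"rx": 0,"ry": 0,"rz": 0},
    {"x": 0,"y": 0,"z": 32,"rx": 0,"ry": 0,"rz": 0},
    {"x": 0,"y": 0,"z": 0,"rx": 0,"ry": 0,"rz": 0}
  ]
}}

```text
time_s: 3.1
ee_pos: [447.1, 305.6, 16.7]
ee_rot: [-179.7, -0.4, -179.9]
force: [-0.4, -0.4, 0.5]
gripper_width: 91.1
gripper_force: 0.0
```

>>> {"method": "move_arm", "body": {
  "plan": [
    {"x": 0,"y": 0,"z": 0,"rx": 0,"ry": 0,"rz": 0},
    {"x": 0,"y": 0,"z": 0,"rx": 0,"ry": 0,"rz": 0},
    {"x": 0,"y": 0,"z": 0,"rx": 0,"ry": 0,"rz": 0},
    {"x": 0,"y": 0,"z": 0,"rx": 0,"ry": 0,"rz": 0},
    {"x": 0,"y": 0,"z": 0,"rx": 0,"ry": 0,"rz": 0},
    {"x": 0,"y": 0,"z": 0,"rx": 0,"ry": 0,"rz": 0}
  ],
  "grip": 0,
  "squeeze": 25
}}

```text
time_s: 3.7
ee_pos: [449.4, 307.6, 20.2]
ee_rot: [180.0, 0.0, -179.9]
force: [-0.1, -0.3, -0.0]
gripper_width: 45.7
gripper_force: 0.0
```

>>> {"method": "move_arm", "body": {
  "plan": [
    {"x": 0,"y": 0,"z": 0,"rx": 0,"ry": 0,"rz": 0},
    {"x": 0,"y": 0,"z": 0,"rx": 0,"ry": 0,"rz": 0},
    {"x": 0,"y": 0,"z": 0,"rx": 0,"ry": 0,"rz": 0},
    {"x": 0,"y": 0,"z": 0,"rx": 0,"ry": 0,"rz": 0},
    {"x": 0,"y": 0,"z": 0,"rx": 0,"ry": 0,"rz": 0},
    {"x": 0,"y": 0,"z": -20,"rx": 0,"ry": 0,"rz": 0}
  ]
}}

```text
time_s: 4.3
ee_pos: [447.3, 306.2, 37.6]
ee_rot: [-179.8, -0.3, -179.9]
force: [-0.1, -0.5, -1.5]
gripper_width: 23.7
gripper_force: 25.0
```

>>> {"method": "move_arm", "body": {
  "plan": [
    {"x": 0,"y": 0,"z": -35,"rx": 0,"ry": 0,"rz": 0},
    {"x": 0,"y": 0,"z": -35,"rx": 0,"ry": 0,"rz": 0},
    {"x": 0,"y": 0,"z": -25,"rx": 0,"ry": 0,"rz": 0},
    {"x": -18.5,"y": -40,"z": 0,"rx": 0,"ry": 0,"rz": 0},
    {"x": -18.5,"y": -40,"z": 0,"rx": 0,"ry": 0,"rz": 0},
    {"x": -18.5,"y": -40,"z": 0,"rx": 0,"ry": 0,"rz": 0},
    {"x": -18.5,"y": -40,"z": 0,"rx": 0,"ry": 0,"rz": 0},
    {"x": -18.5,"y": -40,"z": 0,"rx": 0,"ry": 0,"rz": 0},
    {"x": -18.5,"y": -40,"z": 0,"rx": 0,"ry": 0,"rz": 0},
    {"x": -18.5,"y": -40,"z": 0,"rx": 0,"ry": 0,"rz": 0}
  ]
}}

```text
time_s: 5.3
ee_pos: [579.3, 25.9, 134.3]
ee_rot: [180.0, -0.0, -179.9]
force: [0.5, 0.7, -1.4]
gripper_width: 23.8
gripper_force: 25.0
```

>>> {"method": "move_arm", "body": {
  "plan": [
    {"x": -18.5,"y": -40,"z": 0,"rx": 0,"ry": 0,"rz": 0},
    {"x": -18.5,"y": -40,"z": 0,"rx": 0,"ry": 0,"rz": 0},
    {"x": -18.5,"y": -37,"z": 0,"rx": 0,"ry": 0,"rz": 0},
    {"x": 0,"y": 0,"z": 0,"rx": 0,"ry": 0,"rz": 0},
    {"x": 0,"y": 0,"z": 0,"rx": 0,"ry": 0,"rz": 0}
  ]
}}

```text
time_s: 5.8
ee_pos: [634.3, -89.9, 133.8]
ee_rot: [179.9, -0.1, 180.0]
force: [-0.7, 1.1, -1.1]
gripper_width: 23.9
gripper_force: 25.0
```

>>> {"method": "move_arm", "body": {
  "plan": [
    {"x": 0,"y": 0,"z": 40,"rx": 0,"ry": 0,"rz": 0},
    {"x": 0,"y": 0,"z": 40,"rx": 0,"ry": 0,"rz": 0},
    {"x": 0,"y": 0,"z": 15,"rx": 0,"ry": 0,"rz": 0},
    {"x": 0,"y": 0,"z": 8,"rx": 0,"ry": 0,"rz": 0},
    {"x": 0,"y": 0,"z": 5,"rx": 0,"ry": 0,"rz": 0},
    {"x": 0,"y": 0,"z": 0,"rx": 0,"ry": 0,"rz": 0},
    {"x": 0,"y": 0,"z": 0,"rx": 0,"ry": 0,"rz": 0}
  ]
}}

```text
time_s: 6.5
ee_pos: [635.6, -89.0, 28.0]
ee_rot: [-180.0, 0.1, -179.9]
force: [-0.9, -0.3, -1.4]
gripper_width: 23.8
gripper_force: 25.0
```

>>> {"method": "move_arm", "body": {
  "plan": [
    {"x": 0,"y": 0,"z": 1.5,"rx": 0,"ry": 0,"rz": 0},
    {"x": 0,"y": 0,"z": 0,"rx": 0,"ry": 0,"rz": 0},
    {"x": 0,"y": 0,"z": 0,"rx": 0,"ry": 0,"rz": 0}
  ]
}}

```text
time_s: 6.8
ee_pos: [635.0, -89.4, 25.7]
ee_rot: [-180.0, 0.0, -179.9]
force: [-0.0, 0.4, -1.4]
gripper_width: 23.9
gripper_force: 25.0
```

>>> {"method": "move_arm", "body": {
  "plan": [
    {"x": 0,"y": 0,"z": 1.5,"rx": 0,"ry": 0,"rz": 0},
    {"x": 0,"y": 0,"z": 0,"rx": 0,"ry": 0,"rz": 0},
    {"x": 0,"y": 0,"z": 0,"rx": 0,"ry": 0,"rz": 0}
  ]
}}

```text
time_s: 7.1
ee_pos: [634.9, -89.3, 23.8]
ee_rot: [180.0, 0.0, -179.9]
force: [0.5, -0.2, -0.9]
gripper_width: 23.8
gripper_force: 25.0
```

>>> {"method": "move_arm", "body": {
  "plan": [
    {"x": 0,"y": 0,"z": 0,"rx": 0,"ry": 0,"rz": 0},
    {"x": 0,"y": 0,"z": 0,"rx": 0,"ry": 0,"rz": 0},
    {"x": 0,"y": 0,"z": 0,"rx": 0,"ry": 0,"rz": 0},
    {"x": 0,"y": 0,"z": -20,"rx": 0,"ry": 0,"rz": 0},
    {"x": 0,"y": 0,"z": -45,"rx": 0,"ry": 0,"rz": 0},
    {"x": 0,"y": 0,"z": -45,"rx": 0,"ry": 0,"rz": 0},
    {"x": 46,"y": 27.2,"z": 0,"rx": 0,"ry": 0,"rz": 0},
    {"x": 46,"y": 27.2,"z": 0,"rx": 0,"ry": 0,"rz": 0},
    {"x": 46,"y": 27.2,"z": 0,"rx": 0,"ry": 0,"rz": 0},
    {"x": 46,"y": 27.2,"z": 0,"rx": 0,"ry": 0,"rz": 0}
  ],
  "grip": 0.55
}}

```text
time_s: 8.1
ee_pos: [460.8, 13.0, 133.9]
ee_rot: [180.0, 0.0, -180.0]
force: [-0.1, 0.5, 0.1]
gripper_width: 49.9
gripper_force: 0.0
```

>>> {"method": "move_arm", "body": {
  "plan": [
    {"x": 0,"y": 0,"z": 0,"rx": 0,"ry": 0,"rz": 0},
    {"x": 0,"y": 0,"z": 0,"rx": 0,"ry": 0,"rz": 0},
    {"x": 0,"y": 0,"z": 0,"rx": 0,"ry": 0,"rz": 0}
  ],
  "grip": 1
}}

```text
time_s: 8.4
ee_pos: [464.1, 12.0, 134.3]
ee_rot: [-180.0, 0.1, -179.9]
force: [0.7, 0.3, -0.6]
gripper_width: 71.1
gripper_force: 0.0
```

```bash
python3 - <<'E'
from h import *
f=grab_frame("wrist"); W=world(f); s=state()
print(s["ee_pos"],s["gripper_width"])
for m in masks_of("wrist","pillar_long")[:2]:
    w=W[m["pixels"]]; t=w[np.abs(w[:,2]-75)<4]
    print(m["p"],m["box"],len(t),t.min(0) if len(t) else w[:5],t.max(0) if len(t) else "")
f=grab_frame("scene"); W=world(f)
for m in masks_of("scene","pillar_short")[:3]:
    w=W[m["pixels"]]; t=w[np.abs(w[:,2]-48)<5]; print(m["p"],m["box"],np.median(t,0),t[:,2].max() if len(t) else 0)
E
```

```text
[464.1805329   11.85784942 134.15268418] 74.93818845273941
0.57 [260.4, 176.8, 33.5, 46.3] 706 [438.0907881    8.35542349  71.19600623] [462.33145691  32.35412575  77.75813938]
```

>>> {"method": "move_arm", "body": {
  "plan": [
    {"x": 7,"y": 4,"z": 0,"rx": 0,"ry": 0,"rz": 0},
    {"x": 7,"y": 4,"z": 0,"rx": 0,"ry": 0,"rz": 0},
    {"x": 0,"y": 0,"z": 30,"rx": 0,"ry": 0,"rz": 0},
    {"x": 0,"y": 0,"z": 30,"rx": 0,"ry": 0,"rz": 0},
    {"x": 0,"y": 0,"z": 32,"rx": 0,"ry": 0,"rz": 0},
    {"x": 0,"y": 0,"z": 0,"rx": 0,"ry": 0,"rz": 0}
  ]
}}

```text
time_s: 9.2
ee_pos: [444.7, 20.5, 38.9]
ee_rot: [-180.0, -0.5, -179.9]
force: [-0.6, 0.7, -0.3]
gripper_width: 91.4
gripper_force: 0.0
```

>>> {"method": "move_arm", "body": {
  "plan": [
    {"x": 0,"y": 0,"z": 0,"rx": 0,"ry": 0,"rz": 0},
    {"x": 0,"y": 0,"z": 0,"rx": 0,"ry": 0,"rz": 0},
    {"x": 0,"y": 0,"z": 0,"rx": 0,"ry": 0,"rz": 0},
    {"x": 0,"y": 0,"z": 0,"rx": 0,"ry": 0,"rz": 0},
    {"x": 0,"y": 0,"z": 0,"rx": 0,"ry": 0,"rz": 0},
    {"x": 0,"y": 0,"z": 0,"rx": 0,"ry": 0,"rz": 0},
    {"x": 0,"y": 0,"z": 0,"rx": 0,"ry": 0,"rz": 0},
    {"x": 0,"y": 0,"z": 0,"rx": 0,"ry": 0,"rz": 0},
    {"x": 0,"y": 0,"z": 0,"rx": 0,"ry": 0,"rz": 0},
    {"x": 0,"y": 0,"z": 0,"rx": 0,"ry": 0,"rz": 0}
  ],
  "grip": 0,
  "squeeze": 30
}}

```text
time_s: 10.2
ee_pos: [448.5, 20.2, 41.7]
ee_rot: [180.0, -0.0, -179.9]
force: [-0.0, -0.8, 0.3]
gripper_width: 23.9
gripper_force: 30.0
```

>>> {"method": "move_arm", "body": {
  "plan": [
    {"x": 0,"y": 0,"z": -20,"rx": 0,"ry": 0,"rz": 0},
    {"x": 0,"y": 0,"z": -40,"rx": 0,"ry": 0,"rz": 0},
    {"x": -34,"y": 5,"z": 0,"rx": 0,"ry": 0,"rz": 0},
    {"x": -34,"y": 5,"z": 0,"rx": 0,"ry": 0,"rz": 0},
    {"x": -34,"y": 5,"z": 0,"rx": 0,"ry": 0,"rz": 0},
    {"x": -34,"y": 5,"z": 0,"rx": 0,"ry": 0,"rz": 0},
    {"x": -33,"y": 5,"z": 0,"rx": 0,"ry": 0,"rz": 0},
    {"x": 0,"y": 0,"z": 0,"rx": 0,"ry": 0,"rz": 0},
    {"x": 0,"y": 0,"z": 0,"rx": 0,"ry": 0,"rz": 0}
  ]
}}

```text
time_s: 11.1
ee_pos: [616.7, 45.5, 100.3]
ee_rot: [-180.0, -0.2, -179.9]
force: [0.6, -0.5, -4.1]
gripper_width: 23.7
gripper_force: 30.0
```

>>> {"method": "move_arm", "body": {
  "plan": [
    {"x": 0,"y": 0,"z": 30,"rx": 0,"ry": 0,"rz": 0},
    {"x": 0,"y": 0,"z": 17,"rx": 0,"ry": 0,"rz": 0},
    {"x": 0,"y": 0,"z": 6,"rx": 0,"ry": 0,"rz": 0},
    {"x": 0,"y": 0,"z": 0,"rx": 0,"ry": 0,"rz": 0},
    {"x": 0,"y": 0,"z": 0,"rx": 0,"ry": 0,"rz": 0}
  ]
}}

```text
time_s: 11.6
ee_pos: [617.7, 45.4, 49.6]
ee_rot: [180.0, 0.1, -179.9]
force: [-0.3, -0.6, -3.5]
gripper_width: 23.6
gripper_force: 30.0
```

>>> {"method": "move_arm", "body": {
  "plan": [
    {"x": 0,"y": 0,"z": 2,"rx": 0,"ry": 0,"rz": 0},
    {"x": 0,"y": 0,"z": 1,"rx": 0,"ry": 0,"rz": 0},
    {"x": 0,"y": 0,"z": 0,"rx": 0,"ry": 0,"rz": 0},
    {"x": 0,"y": 0,"z": 0,"rx": 0,"ry": 0,"rz": 0}
  ]
}}

```text
time_s: 12.0
ee_pos: [617.6, 45.5, 46.0]
ee_rot: [180.0, 0.0, -179.9]
force: [0.1, 0.7, -2.8]
gripper_width: 23.5
gripper_force: 30.0
```

>>> {"method": "move_arm", "body": {
  "plan": [
    {"x": 0,"y": 0,"z": 0.7,"rx": 0,"ry": 0,"rz": 0},
    {"x": 0,"y": 0,"z": 0,"rx": 0,"ry": 0,"rz": 0}
  ]
}}

```text
time_s: 12.2
ee_pos: [617.7, 45.5, 45.7]
ee_rot: [180.0, 0.0, -179.9]
force: [-0.5, 0.2, 1.4]
gripper_width: 23.3
gripper_force: 30.0
```

>>> {"method": "move_arm", "body": {
  "plan": [
    {"x": 0,"y": 0,"z": 0,"rx": 0,"ry": 0,"rz": 0},
    {"x": 0,"y": 0,"z": 0,"rx": 0,"ry": 0,"rz": 0},
    {"x": 0,"y": 0,"z": 0,"rx": 0,"ry": 0,"rz": 0},
    {"x": 0,"y": 0,"z": -20,"rx": 0,"ry": 0,"rz": 0},
    {"x": 0,"y": 0,"z": -35,"rx": 0,"ry": 0,"rz": 0},
    {"x": 0,"y": 0,"z": -35,"rx": 0,"ry": 0,"rz": 0},
    {"x": 38,"y": 32,"z": 0,"rx": 0,"ry": 0,"rz": 0},
    {"x": 38,"y": 32,"z": 0,"rx": 0,"ry": 0,"rz": 0},
    {"x": 38,"y": 32,"z": 0,"rx": 0,"ry": 0,"rz": 0},
    {"x": 38,"y": 32,"z": 0,"rx": 0,"ry": 0,"rz": 0.085}
  ],
  "grip": 0.75
}}

```text
time_s: 13.2
ee_pos: [463.9, 174.2, 135.3]
ee_rot: [180.0, 0.0, 175.0]
force: [0.4, 0.7, -1.2]
gripper_width: 68.2
gripper_force: 0.0
```

>>> {"method": "move_arm", "body": {
  "plan": [
    {"x": 0,"y": 0,"z": 0,"rx": 0,"ry": 0,"rz": 0},
    {"x": 0,"y": 0,"z": 0,"rx": 0,"ry": 0,"rz": 0}
  ]
}}

```text
time_s: 13.4
ee_pos: [465.2, 173.9, 135.5]
ee_rot: [180.0, 0.1, 175.4]
force: [0.5, -0.1, 0.3]
gripper_width: 68.3
gripper_force: 0.0
```

```bash
python3 - <<'E'
from h import *
f=grab_frame("wrist"); W=world(f); s=state()
print(s["ee_pos"],s["ee_rot"],s["gripper_width"])
m=(W[...,2]>7)&(W[...,2]<20)&(abs(W[...,0]-466)<50)&(abs(W[...,1]-174)<35)&(f["img"].min(-1)>150)
P=W[m][:,:2].astype(np.float32); print(len(P)); 
if len(P)>20: r=cv2.minAreaRect(P); print(r,np.median(W[m][:,2]))
cv2.imwrite("pics/w2.png",cv2.resize(f["img"][:,:,::-1],(640,480)))
f=grab_frame("scene")
cv2.imwrite("pics/s2.png",cv2.resize(f["img"][160:384,150:448,::-1],(798,600)))
E
```

```text
[466.0877947  173.39002507 135.46294049] [1.79984337e+02 9.85153464e-02 1.75276252e+02] 68.16991797654835
1385
((465.8670654296875, 175.39035034179688), (33.64508056640625, 62.214569091796875), 84.33185577392578) 13.582205661706501
```

View pics/w2.png

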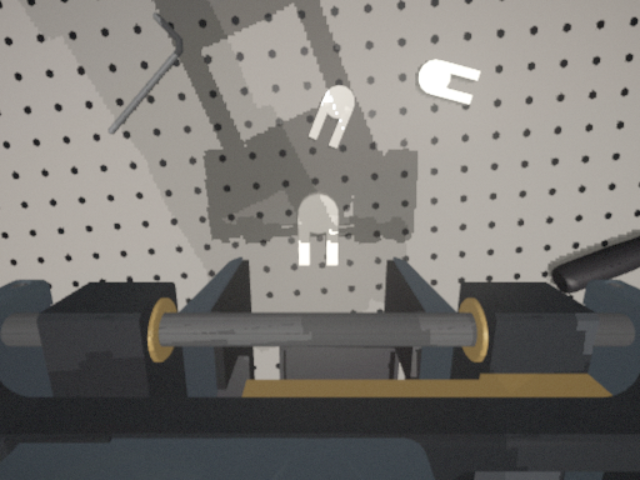

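View pics/s2.png

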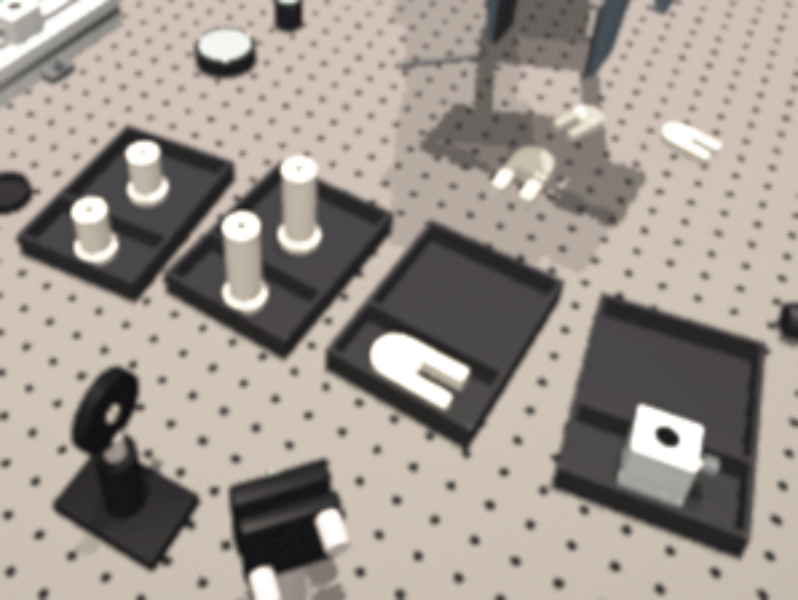

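Both pillars stand in their bays: short at (147,172), long at (298,200) in the scene crop. The 62×34 mm fork lies centred between the fingers at wrist (318,230).

>>> {"method": "move_arm", "body": {
  "plan": [
    {"x": 3,"y": 1.5,"z": 40,"rx": 0,"ry": 0,"rz": 0},
    {"x": 0,"y": 0,"z": 40,"rx": 0,"ry": 0,"rz": 0},
    {"x": 0,"y": 0,"z": 35,"rx": 0,"ry": 0,"rz": 0},
    {"x": 0,"y": 0,"z": 10,"rx": 0,"ry": 0,"rz": 0},
    {"x": 0,"y": 0,"z": 5,"rx": 0,"ry": 0,"rz": 0},
    {"x": 0,"y": 0,"z": 0,"rx": 0,"ry": 0,"rz": 0},
    {"x": 0,"y": 0,"z": 0,"rx": 0,"ry": 0,"rz": 0},
    {"x": 0,"y": 0,"z": 0,"rx": 0,"ry": 0,"rz": 0}
  ]
}}

```text
time_s: 14.3
ee_pos: [463.6, 175.4, 6.4]
ee_rot: [179.9, 0.2, 175.2]
force: [0.2, 0.2, 0.3]
gripper_width: 68.5
gripper_force: 0.0
```

>>> {"method": "move_arm", "body": {
  "plan": [
    {"x": 0,"y": 0,"z": 2.5,"rx": 0,"ry": 0,"rz": 0},
    {"x": 0,"y": 0,"z": 1,"rx": 0,"ry": 0,"rz": 0},
    {"x": 0,"y": 0,"z": 0,"rx": 0,"ry": 0,"rz": 0}
  ]
}}

```text
time_s: 14.6
ee_pos: [462.4, 175.1, 1.7]
ee_rot: [180.0, 0.0, 175.2]
force: [-0.8, -0.5, -0.9]
gripper_width: 68.6
gripper_force: 0.0
```

>>> {"method": "move_arm", "body": {
  "plan": [
    {"x": 0,"y": 0,"z": 0,"rx": 0,"ry": 0,"rz": 0},
    {"x": 0,"y": 0,"z": 0,"rx": 0,"ry": 0,"rz": 0},
    {"x": 0,"y": 0,"z": 0,"rx": 0,"ry": 0,"rz": 0},
    {"x": 0,"y": 0,"z": 0,"rx": 0,"ry": 0,"rz": 0},
    {"x": 0,"y": 0,"z": 0,"rx": 0,"ry": 0,"rz": 0},
    {"x": 0,"y": 0,"z": 0,"rx": 0,"ry": 0,"rz": 0},
    {"x": 0,"y": 0,"z": 0,"rx": 0,"ry": 0,"rz": 0}
  ],
  "grip": 0,
  "squeeze": 25
}}

```text
time_s: 15.3
ee_pos: [462.4, 175.0, 1.6]
ee_rot: [180.0, -0.0, 175.2]
force: [0.3, 0.2, 0.4]
gripper_width: 33.6
gripper_force: 25.0
```

>>> {"method": "move_arm", "body": {
  "plan": [
    {"x": 0,"y": 0,"z": -20,"rx": 0,"ry": 0,"rz": 0},
    {"x": 0,"y": 0,"z": -40,"rx": 0,"ry": 0,"rz": 0},
    {"x": -31,"y": 3.5,"z": 0,"rx": 0,"ry": 0,"rz": 0},
    {"x": -31,"y": 3.5,"z": 0,"rx": 0,"ry": 0,"rz": 0},
    {"x": -31,"y": 3.5,"z": 0,"rx": 0,"ry": 0,"rz": 0},
    {"x": -31,"y": 3.5,"z": 0,"rx": 0,"ry": 0,"rz": 0},
    {"x": -30,"y": 3.5,"z": 0,"rx": 0,"ry": 0,"rz": 0},
    {"x": 0,"y": 0,"z": 0,"rx": 0,"ry": 0,"rz": 0},
    {"x": 0,"y": 0,"z": 0,"rx": 0,"ry": 0,"rz": 0}
  ]
}}

```text
time_s: 16.2
ee_pos: [616.9, 179.3, 60.7]
ee_rot: [-180.0, -0.1, 175.2]
force: [-0.9, 0.2, -0.9]
gripper_width: 33.7
gripper_force: 25.0
```

>>> {"method": "move_arm", "body": {
  "plan": [
    {"x": 0,"y": 0,"z": 35,"rx": 0,"ry": 0,"rz": 0},
    {"x": 0,"y": 0,"z": 12,"rx": 0,"ry": 0,"rz": 0},
    {"x": 0,"y": 0,"z": 6,"rx": 0,"ry": 0,"rz": 0},
    {"x": 0,"y": 0,"z": 0,"rx": 0,"ry": 0,"rz": 0},
    {"x": 0,"y": 0,"z": 0,"rx": 0,"ry": 0,"rz": 0}
  ]
}}

```text
time_s: 16.7
ee_pos: [617.8, 179.8, 9.5]
ee_rot: [180.0, 0.1, 175.2]
force: [0.5, 0.3, -0.7]
gripper_width: 33.9
gripper_force: 25.0
```

>>> {"method": "move_arm", "body": {
  "plan": [
    {"x": 0,"y": 0,"z": 2,"rx": 0,"ry": 0,"rz": 0},
    {"x": 0,"y": 0,"z": 0.5,"rx": 0,"ry": 0,"rz": 0},
    {"x": 0,"y": 0,"z": 0,"rx": 0,"ry": 0,"rz": 0},
    {"x": 0,"y": 0,"z": 0,"rx": 0,"ry": 0,"rz": 0}
  ]
}}

```text
time_s: 17.1
ee_pos: [617.5, 179.6, 6.4]
ee_rot: [180.0, 0.0, 175.2]
force: [-0.2, -0.0, -1.0]
gripper_width: 34.1
gripper_force: 25.0
```

>>> {"method": "move_arm", "body": {
  "plan": [
    {"x": 0,"y": 0,"z": 0.6,"rx": 0,"ry": 0,"rz": 0},
    {"x": 0,"y": 0,"z": 0,"rx": 0,"ry": 0,"rz": 0}
  ]
}}

```text
time_s: 17.3
ee_pos: [617.5, 179.6, 5.6]
ee_rot: [180.0, 0.0, 175.2]
force: [1.3, 1.2, -0.5]
gripper_width: 34.1
gripper_force: 25.0
```

>>> {"method": "move_arm", "body": {
  "plan": [
    {"x": 0,"y": 0,"z": 0,"rx": 0,"ry": 0,"rz": 0},
    {"x": 0,"y": 0,"z": 0,"rx": 0,"ry": 0,"rz": 0},
    {"x": 0,"y": 0,"z": 0,"rx": 0,"ry": 0,"rz": 0},
    {"x": 0,"y": 0,"z": -15,"rx": 0,"ry": 0,"rz": 0},
    {"x": 0,"y": 0,"z": -45,"rx": 0,"ry": 0,"rz": 0},
    {"x": 0,"y": 0,"z": -45,"rx": 0,"ry": 0,"rz": 0},
    {"x": 0,"y": 0,"z": -35,"rx": 0,"ry": 0,"rz": 0},
    {"x": 3,"y": -40,"z": 0,"rx": 0,"ry": 0,"rz": 0},
    {"x": 3,"y": -44,"z": 0,"rx": 0,"ry": 0,"rz": 0},
    {"x": 3,"y": -44,"z": 0,"rx": 0,"ry": 0,"rz": 0}
  ],
  "grip": 0.55
}}

```text
time_s: 18.3
ee_pos: [597.6, 51.9, 147.3]
ee_rot: [180.0, 0.1, 175.3]
force: [0.8, -0.2, 0.2]
gripper_width: 50.2
gripper_force: 0.0
```

>>> {"method": "move_arm", "body": {
  "plan": [
    {"x": 3,"y": -44,"z": 0,"rx": 0,"ry": 0,"rz": 0},
    {"x": 3,"y": -44,"z": 0,"rx": 0,"ry": 0,"rz": 0},
    {"x": 3,"y": -44,"z": 0,"rx": 0,"ry": 0,"rz": 0},
    {"x": 3,"y": -44,"z": 0,"rx": 0,"ry": 0,"rz": 0},
    {"x": 3,"y": -44,"z": 0,"rx": 0,"ry": 0,"rz": 0},
    {"x": 3,"y": -44,"z": 0,"rx": 0,"ry": 0,"rz": 0},
    {"x": 3,"y": -44,"z": 0,"rx": 0,"ry": 0,"rz": 0},
    {"x": 3,"y": -44,"z": 0,"rx": 0,"ry": 0,"rz": 0},
    {"x": 0,"y": 0,"z": 0,"rx": 0,"ry": 0,"rz": 0},
    {"x": 0,"y": 0,"z": 0,"rx": 0,"ry": 0,"rz": 0}
  ],
  "grip": 0.75
}}

```text
time_s: 19.3
ee_pos: [544.1, -296.7, 146.3]
ee_rot: [180.0, 0.1, 175.1]
force: [-0.3, -0.4, -0.0]
gripper_width: 68.5
gripper_force: 0.0
```

```bash
cat > look.py <<'E'
from h import *
f=grab_frame("wrist"); W=world(f); s=state()
print(s["ee_pos"],s["ee_rot"],s["gripper_width"],s["qpos"])
def rect(P): r=cv2.minAreaRect(P[:,:2].astype(np.float32)); print(len(P),r,np.median(P[:,2]))
b=(abs(W[...,1]+300)<50)&(W[...,0]>400)
for z0,z1 in ((67,80),(36,45)):
    m=b&(W[...,2]>z0)&(W[...,2]<z1)
    if m.sum()>20: rect(W[m])
E
cat > sc.py <<'E'
from h import *
import sys
f=grab_frame("scene"); W=world(f)
cv2.imwrite(sys.argv[1],cv2.resize(f["img"][:,:,::-1],(800,600)))
for k,b in dict(fork=(575,665,135,230,9,15),short=(600,665,-130,-50,40,56),long=(585,650,5,85,68,86),flat=(400,480,-180,-100,14,26)).items():
    m=(W[...,0]>b[0])&(W[...,0]<b[1])&(W[...,1]>b[2])&(W[...,1]<b[3])&(W[...,2]>b[4])&(W[...,2]<b[5])
    if k=="fork": m&=f["img"].min(-1)>130
    if m.sum()>5: print(k,m.sum(),cv2.minAreaRect(W[m][:,:2].astype(np.float32)),np.median(W[m],0))
E
python3 look.py; python3 sc.py pics/s3.png
python3 - <<'E'
E
```

```text
[ 544.25627123 -295.68582702  146.13620798] [1.79972997e+02 3.23656576e-02 1.75161142e+02] 68.6336275636385 [-2.95990226e+01  2.49600581e+01  8.94112902e+01  4.18072099e-02
  6.56105768e+01 -1.14777429e+02]
1426 ((545.43994140625, -300.8855895996094), (32.00757598876953, 36.21321105957031), 84.5689697265625) 72.58975854894973
6635 ((557.1404418945312, -301.90875244140625), (50.15987014770508, 239.2083282470703), 84.69178009033203) 40.614049241398284
fork 121 ((620.9450073242188, 180.4246826171875), (34.60261917114258, 63.49137496948242), 84.67205810546875) [626.02374624 181.50381125  14.09243936]
short 99 ((636.3858032226562, -87.26920318603516), (23.7867374420166, 23.198999404907227), 67.88931274414062) [638.15977403 -86.2969808   47.04393713]
long 134 ((620.4767456054688, 45.955780029296875), (25.06576156616211, 23.743261337280273), 42.75516891479492) [623.19318151  48.0832714   77.07962793]
flat 261 ((445.0997619628906, -135.45132446289062), (58.38130187988281, 57.410491943359375), 30.959821701049805) [ 446.40947519 -134.51235931   18.59174233]
```

View pics/s3.png

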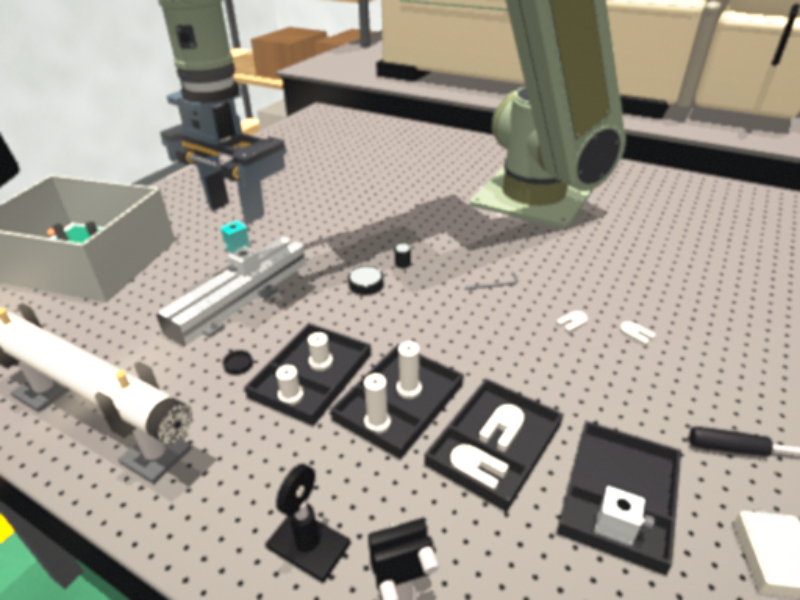

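Fork lies flat in its bay (505,425), pillars stand, flat unmoved at (366,280). Next the carrier: wrist fit gives a 36×32 block at (545,-301) with its top at 72.6, as expected on the rail.

>>> {"method": "move_arm", "body": {
  "plan": [
    {"x": -1.5,"y": -5,"z": 30,"rx": 0,"ry": 0,"rz": 0.009},
    {"x": 0,"y": 0,"z": 35,"rx": 0,"ry": 0,"rz": 0},
    {"x": 0,"y": 0,"z": 25,"rx": 0,"ry": 0,"rz": 0},
    {"x": 0,"y": 0,"z": 8,"rx": 0,"ry": 0,"rz": 0},
    {"x": 0,"y": 0,"z": 2,"rx": 0,"ry": 0,"rz": 0},
    {"x": 0,"y": 0,"z": 0,"rx": 0,"ry": 0,"rz": 0},
    {"x": 0,"y": 0,"z": 0,"rx": 0,"ry": 0,"rz": 0},
    {"x": 0,"y": 0,"z": 0,"rx": 0,"ry": 0,"rz": 0}
  ]
}}

```text
time_s: 20.2
ee_pos: [546.2, -301.4, 46.9]
ee_rot: [-179.9, 0.1, 174.7]
force: [0.8, -0.1, 0.1]
gripper_width: 68.1
gripper_force: 0.0
```

>>> {"method": "move_arm", "body": {
  "plan": [
    {"x": 0,"y": 0,"z": 1,"rx": 0,"ry": 0,"rz": 0},
    {"x": 0,"y": 0,"z": 0,"rx": 0,"ry": 0,"rz": 0},
    {"x": 0,"y": 0,"z": 0,"rx": 0,"ry": 0,"rz": 0},
    {"x": 0,"y": 0,"z": 0,"rx": 0,"ry": 0,"rz": 0},
    {"x": 0,"y": 0,"z": 0,"rx": 0,"ry": 0,"rz": 0},
    {"x": 0,"y": 0,"z": 0,"rx": 0,"ry": 0,"rz": 0},
    {"x": 0,"y": 0,"z": 0,"rx": 0,"ry": 0,"rz": 0}
  ],
  "grip": 0,
  "squeeze": 20
}}

```text
time_s: 20.9
ee_pos: [545.4, -301.2, 44.4]
ee_rot: [-180.0, 0.0, 174.7]
force: [-0.2, 0.0, 0.4]
gripper_width: 31.8
gripper_force: 20.0
```

>>> {"method": "move_arm", "body": {
  "plan": [
    {"x": 4,"y": 0,"z": 0,"rx": 0,"ry": 0,"rz": 0},
    {"x": 8,"y": 0,"z": 0,"rx": 0,"ry": 0,"rz": 0},
    {"x": 8,"y": 0,"z": 0,"rx": 0,"ry": 0,"rz": 0},
    {"x": 8,"y": 0,"z": 0,"rx": 0,"ry": 0,"rz": 0}
  ]
}}

```text
time_s: 21.3
ee_pos: [516.5, -298.3, 44.4]
ee_rot: [180.0, -0.0, 174.7]
force: [0.7, 0.7, -0.5]
gripper_width: 32.0
gripper_force: 20.0
```

>>> {"method": "move_arm", "body": {
  "plan": [
    {"x": 11,"y": 0,"z": 0,"rx": 0,"ry": 0,"rz": 0},
    {"x": 11,"y": 0,"z": 0,"rx": 0,"ry": 0,"rz": 0},
    {"x": 11,"y": 0,"z": 0,"rx": 0,"ry": 0,"rz": 0},
    {"x": 11,"y": 0,"z": 0,"rx": 0,"ry": 0,"rz": 0},
    {"x": 11,"y": 0,"z": 0,"rx": 0,"ry": 0,"rz": 0},
    {"x": 11,"y": 0,"z": 0,"rx": 0,"ry": 0,"rz": 0},
    {"x": 11,"y": 0,"z": 0,"rx": 0,"ry": 0,"rz": 0},
    {"x": 11,"y": 0,"z": 0,"rx": 0,"ry": 0,"rz": 0},
    {"x": 11,"y": 0,"z": 0,"rx": 0,"ry": 0,"rz": 0},
    {"x": 11,"y": 0,"z": 0,"rx": 0,"ry": 0,"rz": 0}
  ]
}}

```text
time_s: 22.3
ee_pos: [407.0, -288.1, 44.4]
ee_rot: [180.0, -0.0, 174.7]
force: [0.2, 0.3, -2.2]
gripper_width: 32.0
gripper_force: 20.0
```

>>> {"method": "move_arm", "body": {
  "plan": [
    {"x": 5,"y": 0,"z": 0,"rx": 0,"ry": 0,"rz": 0},
    {"x": 0,"y": 0,"z": 0,"rx": 0,"ry": 0,"rz": 0}
  ]
}}

```text
time_s: 22.5
ee_pos: [402.2, -287.7, 44.4]
ee_rot: [180.0, -0.0, 174.6]
force: [-0.0, 0.5, -1.0]
gripper_width: 32.0
gripper_force: 20.0
```

```bash
python3 - <<'E'
from h import *
f=grab_frame("top")
cv2.imwrite("pics/t4.png",cv2.resize(f["img"][90:230,320:460,::-1],(600,600),interpolation=cv2.INTER_CUBIC))
g=grab_frame("wrist"); cv2.imwrite("pics/w4.png",cv2.resize(g["img"][:,:,::-1],(640,480)))
s=state(); print(s["ee_pos"],s["ee_rot"],s["gripper_width"],s["force"],s["qpos"])
E
```

```text
[ 403.37575198 -288.09155771   44.58959762] [-1.79983968e+02  4.78622684e-02  1.74673033e+02] 31.34046811058472 [ 0.75246075 -0.3279876  -2.05244816] [-3.68715675e+01  2.14328410e+01  1.13204647e+02  1.60014137e-02
  4.53133357e+01 -1.21555841e+02]
```

View pics/w4.png

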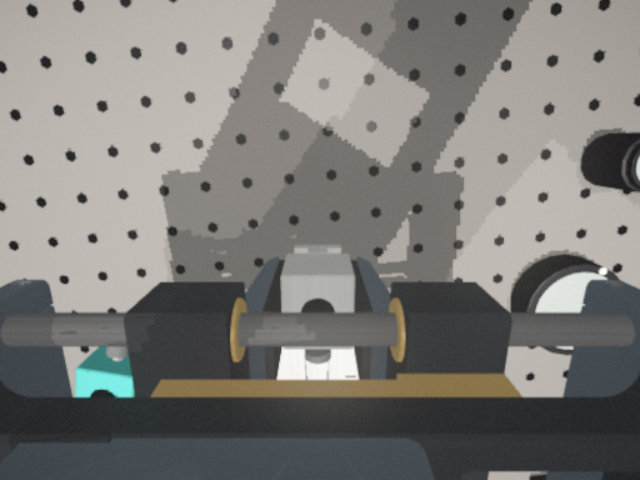

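The carrier is clear of the rail's open end and held square in the fingers (wrist (318,290)). I lift it and carry it over.

>>> {"method": "move_arm", "body": {
  "plan": [
    {"x": 0,"y": 0,"z": -15,"rx": 0,"ry": 0,"rz": 0},
    {"x": 0,"y": 0,"z": -45,"rx": 0,"ry": 0,"rz": 0},
    {"x": 0,"y": 0,"z": -45,"rx": 0,"ry": 0,"rz": 0},
    {"x": -11,"y": 40,"z": 0,"rx": 0,"ry": 0,"rz": 0},
    {"x": -11,"y": 42,"z": 0,"rx": 0,"ry": 0,"rz": 0},
    {"x": -11,"y": 42,"z": 0,"rx": 0,"ry": 0,"rz": 0},
    {"x": -11,"y": 42,"z": 0,"rx": 0,"ry": 0,"rz": 0},
    {"x": -11,"y": 42,"z": 0,"rx": 0,"ry": 0,"rz": 0},
    {"x": -11,"y": 42,"z": 0,"rx": 0,"ry": 0,"rz": 0},
    {"x": -11,"y": 42,"z": 0,"rx": 0,"ry": 0,"rz": 0}
  ]
}}

```text
time_s: 23.6
ee_pos: [507.7, -2.2, 149.6]
ee_rot: [180.0, 0.1, 174.7]
force: [0.9, -1.9, -1.8]
gripper_width: 31.9
gripper_force: 20.0
```

>>> {"method": "move_arm", "body": {
  "plan": [
    {"x": -11,"y": 42,"z": 0,"rx": 0,"ry": 0,"rz": 0},
    {"x": -11,"y": 42,"z": 0,"rx": 0,"ry": 0,"rz": 0},
    {"x": -11,"y": 42,"z": 0,"rx": 0,"ry": 0,"rz": 0},
    {"x": -11,"y": 42,"z": 0,"rx": 0,"ry": 0,"rz": 0},
    {"x": -11,"y": 42,"z": 0,"rx": 0,"ry": 0,"rz": 0},
    {"x": -11,"y": 42,"z": 0,"rx": 0,"ry": 0,"rz": 0},
    {"x": -11,"y": 42,"z": 0,"rx": 0,"ry": 0,"rz": 0},
    {"x": 0,"y": 0,"z": 0,"rx": 0,"ry": 0,"rz": 0},
    {"x": 0,"y": 0,"z": 0,"rx": 0,"ry": 0,"rz": 0}
  ]
}}

```text
time_s: 24.5
ee_pos: [610.5, 282.3, 148.5]
ee_rot: [-179.9, -0.1, 174.8]
force: [0.6, -1.2, -1.1]
gripper_width: 31.9
gripper_force: 20.0
```

>>> {"method": "move_arm", "body": {
  "plan": [
    {"x": 0.6,"y": 20,"z": 0,"rx": 0,"ry": 0,"rz": 0},
    {"x": 0.6,"y": 20,"z": 0,"rx": 0,"ry": 0,"rz": 0},
    {"x": 0,"y": 0,"z": 40,"rx": 0,"ry": 0,"rz": 0},
    {"x": 0,"y": 0,"z": 40,"rx": 0,"ry": 0,"rz": 0},
    {"x": 0,"y": 0,"z": 25,"rx": 0,"ry": 0,"rz": 0},
    {"x": 0,"y": 0,"z": 10,"rx": 0,"ry": 0,"rz": 0},
    {"x": 0,"y": 0,"z": 4,"rx": 0,"ry": 0,"rz": 0},
    {"x": 0,"y": 0,"z": 0,"rx": 0,"ry": 0,"rz": 0},
    {"x": 0,"y": 0,"z": 0,"rx": 0,"ry": 0,"rz": 0}
  ]
}}

```text
time_s: 25.4
ee_pos: [614.3, 322.0, 32.4]
ee_rot: [179.9, 0.2, 174.7]
force: [-0.0, -0.3, -1.5]
gripper_width: 32.1
gripper_force: 20.0
```

>>> {"method": "move_arm", "body": {
  "plan": [
    {"x": 0,"y": 0,"z": 4,"rx": 0,"ry": 0,"rz": 0},
    {"x": 0,"y": 0,"z": 2.5,"rx": 0,"ry": 0,"rz": 0},
    {"x": 0,"y": 0,"z": 0,"rx": 0,"ry": 0,"rz": 0},
    {"x": 0,"y": 0,"z": 0,"rx": 0,"ry": 0,"rz": 0},
    {"x": 0,"y": 0,"z": 0,"rx": 0,"ry": 0,"rz": 0}
  ]
}}

```text
time_s: 25.9
ee_pos: [613.2, 321.3, 24.1]
ee_rot: [180.0, 0.0, 174.7]
force: [0.7, -0.2, -0.7]
gripper_width: 32.4
gripper_force: 20.0
```

>>> {"method": "move_arm", "body": {
  "plan": [
    {"x": 0,"y": 0,"z": 1,"rx": 0,"ry": 0,"rz": 0},
    {"x": 0,"y": 0,"z": 0.4,"rx": 0,"ry": 0,"rz": 0},
    {"x": 0,"y": 0,"z": 0,"rx": 0,"ry": 0,"rz": 0}
  ]
}}

```text
time_s: 26.2
ee_pos: [613.2, 321.3, 22.5]
ee_rot: [180.0, -0.0, 174.7]
force: [0.0, -0.0, -1.4]
gripper_width: 31.9
gripper_force: 20.0
```

>>> {"method": "move_arm", "body": {
  "plan": [
    {"x": 0,"y": 0,"z": 0,"rx": 0,"ry": 0,"rz": 0},
    {"x": 0,"y": 0,"z": 0,"rx": 0,"ry": 0,"rz": 0},
    {"x": 0,"y": 0,"z": 0,"rx": 0,"ry": 0,"rz": 0},
    {"x": 0,"y": 0,"z": -15,"rx": 0,"ry": 0,"rz": 0},
    {"x": 0,"y": 0,"z": -45,"rx": 0,"ry": 0,"rz": 0},
    {"x": 0,"y": 0,"z": -45,"rx": 0,"ry": 0,"rz": 0},
    {"x": 30,"y": 0,"z": -45,"rx": 0,"ry": 0,"rz": 0},
    {"x": 40,"y": 0,"z": 0,"rx": 0,"ry": 0,"rz": 0},
    {"x": 40,"y": 0,"z": 0,"rx": 0,"ry": 0,"rz": 0},
    {"x": 0,"y": 0,"z": 0,"rx": 0,"ry": 0,"rz": 0}
  ],
  "grip": 0.55
}}

```text
time_s: 27.2
ee_pos: [501.3, 331.3, 171.1]
ee_rot: [180.0, -0.1, 174.8]
force: [1.0, 0.3, -0.0]
gripper_width: 50.0
gripper_force: 0.0
```

```bash
python3 sc.py pics/s5.png; python3 - <<'E'
from h import *
f=grab_frame("scene"); W=world(f)
m=(abs(W[...,0]-617)<45)&(abs(W[...,1]-322)<45)&(W[...,2]>43)
print(m.sum(),cv2.minAreaRect(W[m][:,:2].astype(np.float32)) if m.any() else 0,np.median(W[m],0)); print(state()["gripper_width"])
E
```

```text
fork 126 ((620.9468994140625, 180.76437377929688), (33.33116912841797, 64.22920227050781), 84.85908508300781) [623.48074152 183.80190712  13.96806335]
short 97 ((635.7047729492188, -89.30058288574219), (24.23698616027832, 23.171810150146484), 69.08599853515625) [637.40048909 -86.68884923  46.96635724]
long 130 ((620.2649536132812, 45.587646484375), (25.423118591308594, 23.474178314208984), 44.93776321411133) [623.78823788  48.30166137  77.0989437 ]
flat 259 ((445.0257568359375, -135.41021728515625), (57.841312408447266, 58.1044921875), 26.69757652282715) [ 446.16470918 -133.81193021   18.37959461]
362 ((613.7178955078125, 322.156982421875), (31.655622482299805, 37.47083282470703), 84.59759521484375) [616.95173157 322.16402334  48.71507726]
50.188212453821755
```

View pics/s5.png

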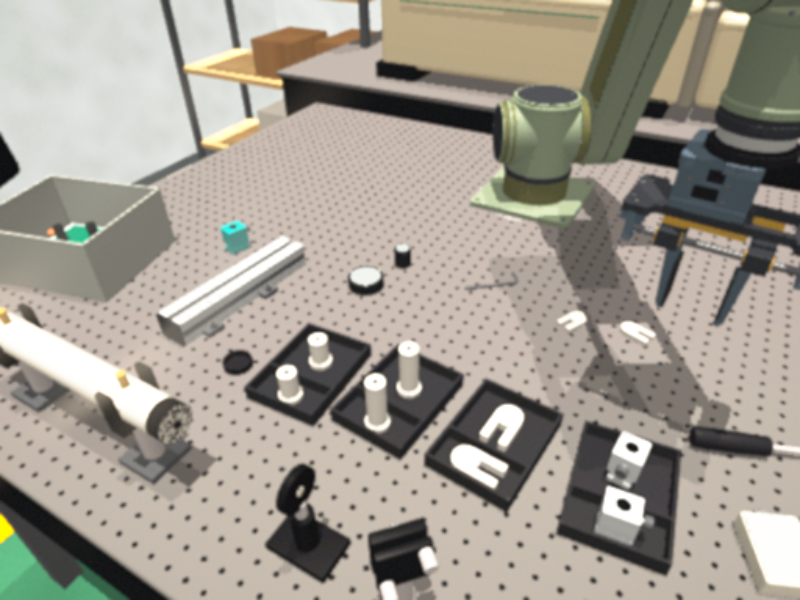

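All four parts sit in their bays (carrier upright at (630,458)), the flat at (366,280) has not moved, and the gripper is clear.

```bash
python3 -c "
from workcell import *
print(job_done())"
```

```text
the job is handed in; nothing more can be done
None
```

The fork, both pillars and the carrier are each in the empty bay of their matching tray, the reference flat shows no shift in the camera measurements, and the job was handed in at about 27 s of the 93 s; the hand-in returned no verdict.

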